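Make room in the tote: hang up the caddy, shift the divider, stow the long brush box

TASK

Lift the small caddy out of the long wooden tote, stand it upright on the table and let go of it, then pick it up again and hang it by its wire handle on the hook of the steel stand. Slide the tote's divider into the emptied end, and lay the long wooden brush box flat on the tote's floor in the long bay. Leave the bowl, the pastels and the pot of brushes where they are.

Things in the scene. Friction and masses are not known exactly. Their poses are not given: they have to be found in the camera images.
- tote: Long open wooden tote fixed to the table, outside 104 (its x) x 410 (its y) x 45 mm high (its z, up). Origin: centre of its underside. Side and end walls 10 mm thick, floor 6 mm thick, so inside 84 x 390 mm, 39 mm deep. A cross divider parts it; at the start the caddy stands in the -y bay with about 7 mm to the walls, the +y bay is empty and too short for the brush box.
- divider (a joint): Slide of the tote's divider along the tote, in m: 0 = divider centre at tote y = +0.023; it grows as the divider moves to tote -y (centre y = 0.023 - value), end stop 0.15 (leaving a 64 mm bay at the -y end and 318 mm on the +y side). Starts at 0 to 0.03. Friction holds it where it is left; about 1.5 N moves it. The brush box fits flat beside it beyond about 0.082.
- divider_grip (a point): Point in the divider's dark wooden grip, a block 36 mm (tote x) x 12 mm (tote y) that stands from 43 to 85 mm above the table; this point is in its middle, 67 mm above the table. Below it is the 8 mm thick panel, its top 43 mm above the table. Axes as the tote.
- caddy: The caddy: loose open box of plywood, outside 170 (its x) x 70 (its y) x 70 mm high, walls and floor 8 mm, about 0.25 kg, with a rigid steel wire handle (9 mm thick) arching over its middle from one long side wall to the other. Origin: centre of its underside, z up. The same when turned half round. At the start its x lies along the tote's y, on the tote floor.
- caddy_mid (a point): Centre of the caddy, 35 mm above its underside, axes as the caddy. A short end wall (8 mm thick, its middle 81 mm from this centre along the caddy's x) can be pinched from straight above, fingers closing along the caddy's x; a gripper body within 60 mm of the pads' middle then clears the hook.
- caddy_bar (a point): Middle of the handle's straight top bar, on the bar's centre line, 115 mm above the caddy's underside (bar underside 40 mm above the rim). The straight part is 26 mm long, along the caddy's y; from its ends the wire slopes down to the side walls. The hook must have the middle of this bar to itself, so for hanging take the caddy elsewhere.
- brushbox: The brush box: long, slim, closed wooden box, 250 (its x) x 32 (its y) x 34 mm high (its z), about 0.16 kg, origin centre of its underside. It starts lying on the table beyond the tote, roughly along the tote.
- box_mid (a point): Centre of the brush box, 17 mm above its underside, axes as the box.
- hookstand: Steel hook stand fixed to the table, the hook points to its -x, roughly towards the robot. Origin: on the table at the foot of the post. Post 16 mm thick, 260 mm high; base plate 110 x 130 x 14 mm (x -35 to +75 mm). Hook wire 8 mm thick: it leaves the post 226 mm up, slopes down to its lowest point (wire centre) 95 mm out and 210 mm up, then turns up to the tip.
- hook_seat (a point): Where the centre line of the caddy's handle bar comes to rest in the hook's low point, 94 mm out from the post and 219 mm above the table. Axes as the hook stand; with the caddy hung, its length lies along the hook.
- hook_tip (a point): Centre of the round tip of the hook (radius 4 mm), 107 mm out from the post, 223 mm above the table. The tip passes under the bar and over the caddy's rim, then the caddy is lowered. Axes as the hook stand.
- bowl: Bystander: steel bowl, 110 mm across, 50 mm high; origin under its centre.
- pastels: Bystander: flat open box of pastels 90 x 150 x 22 mm; origin under its centre.
- brushpot: Bystander: steel pot 100 mm across, 110 mm high, brushes up to about 210 mm; origin under its centre.
Things that resemble listed ones, but are neither listed nor needed, are in the scene too. Leave any pink or yellow look-alike of the caddy alone.

How it is judged (in metres and radians):
On the way:
1. the caddy stands upright on the table, outside the tote, let go of and still (height (world z) of caddy_mid between 0.028 and 0.043 m and angle between caddy_mid's own z axis and vertical below 0.1 rad and linear speed of caddy below 0.03 m/s and contact force between the fingers and caddy below 0.05 N and contact force between caddy and tote below 0.05 N and (x of caddy_mid in the frame of tote below -0.08 m or x of caddy_mid in the frame of tote above 0.08 m or y of caddy_mid in the frame of tote below -0.22 m or y of caddy_mid in the frame of tote above 0.22 m)), for 0.2 s.
At the end, for the whole second after the job is handed in: Caddy hangs still by its handle bar on the hook (bar centre 12 mm before to 70 mm behind the seat, 18 mm sideways, 6 mm below to 20 mm above; tilt under 0.3 rad). Divider past 0.08 m. Brush box lies still and level (0.07 rad) on the tote floor in the long bay (x of caddy_bar in the frame of hook_seat between -0.012 and 0.07 m and y of caddy_bar in the frame of hook_seat between -0.018 and 0.018 m and z of caddy_bar in the frame of hook_seat between -0.006 and 0.02 m and angle between caddy_mid's own z axis and vertical below 0.3 rad and contact force between caddy and hookstand above 0.8 N and linear speed of caddy below 0.05 m/s and angular speed of caddy below 0.5 rad/s and value of joint divider above 0.08 m and x of box_mid in the frame of tote between -0.042 and 0.042 m and y of box_mid in the frame of tote between -0.06 and 0.08 m and z of box_mid in the frame of tote between 0.01 and 0.03 m and angle between box_mid's own x axis and vertical between 1.5 and 1.642 rad and linear speed of brushbox below 0.03 m/s); the robot touches nothing.
It fails at once if the bowl is displaced by more than 30 mm (distance of bowl from where it was at the start of the episode above 0.03 m).
It fails at once if the pastel box is displaced by more than 30 mm (distance of pastels from where it was at the start of the episode above 0.03 m).
It fails at once if the pot of brushes is displaced by more than 30 mm (distance of brushpot from where it was at the start of the episode above 0.03 m).
It also fails if it takes over 72 s, if anything falls off the work surface, if the arm or the gripper's body presses on something with over 40 N, if the wrist force passes 120 N, or if a joint passes its speed limit or range.

ROBOT

A 6-joint arm with a two-finger parallel gripper is mounted at the origin on the work surface. World frame = base frame: x ahead of the robot, y to its left, z up, the work surface at z = 0. Lengths are in mm, angles in degrees, forces in N, time in s.
With the tool pointing down it reaches from about 300 to 850 mm from the base axis. Payload 4.2 kg.
Tool frame: the origin (TCP) lies at the very end of the fingers, on their centre line; the grasp point (between the pads) lies 19 mm behind it (env.grip_point_offset is the distance from the TCP to the grasp point, in mm); z points along the fingers, y is the line along which they close (so a half turn about z gives the same grasp; the last joint's range is limited). The gripper opens to 91 mm and grips with 3 to 60 N. Pads are 32 mm wide; open, the fingers measure 118 mm over their backs; the gripper's body (76 mm by 178 mm) begins 60 mm behind the grasp point.
Start: joints at [-73.339, 18.312, 89.639, -0, 72.044, -1.146], TCP at [175.85, -547.467, 213.976] pointing down, gripper open.
Joint ranges: [-177.97, 177.97], [-48.28, 115.42], [12.27, 149.76], [-77.06, 257.06], [2.81, 150.46], [-146.56, 146.56]. Speed limits (degrees/s): [147.25, 147.25, 180, 180, 180, 180].

INTERFACE

Orientations are given as [roll, pitch, yaw] about the fixed x, y, z axes, in that order (R = Rz(yaw) Ry(pitch) Rx(roll)).
In Python, from workcell import env gives the robot as it stands. The module is installed in compiled form; this text tells all that it offers.
- The arm moves only by the tool arm_command, never from a script. Its argument "rows" is a list of rows, each an object with "delta_pos": the shift along the tool's x, y, z in mm, a list of three; "roll": the turn about the tool's z in units of 5 degrees (1.0 is 5 degrees); "jaw": the opening in per cent of the stroke, from 0 (shut) to 100 (fully open). A call has 1 to 20 rows; each row is the pose to reach, as a shift and turn from the pose commanded when the call began, along the tool's axes at that moment; what a row does not reach only later rows make up. A row lasts 1/12 s, in which the tool goes at most 41.7 mm and 7.16 degrees, less where a joint would pass 70% of its speed; a pose out of reach is approached as far as the arm can. A call with a gripper value outside its range is refused whole. The fingers move at their own pace and stop on an object; "squeeze" is the grip in N (left out, the last holds). Time passes only in rows, so rows that repeat a pose let the fingers close. It gives the time, the measured TCP pose, the force, the opening and the grip force at its end, in the units of the state.
- env.state(): the state, without advancing time (a new reading comes with each control period).
- env.grab_frame(name): name is "side" or "top" or "wrist"; returns a dict with "img" (480x640x3 uint8, blue, green, red), "z_map" (480x640 float32, mm along the optical axis (not along the pixel's ray), 0 where there is no reading), "fov_y" (degrees; the focal length in pixels is half the picture's height over the tangent of half this angle, whatever the lens; pixels are square), "cx", "cy" (the principal point, pixels), "R" (3x3) and "t" (3): a world point X has camera coordinates R X + t; the wrist camera has in their place "T_tool_cam" (4x4, takes a point from camera to tool coordinates, whose origin is the TCP and whose axes are the flange's). Camera axes: x right, y down, z forward; pixel columns grow to the right and rows downward; lengths in mm; the calibration is good to about 2 mm. A picture is of the moment at which its call begins: read the wrist's pose just before it.
- env.job_done(): hands the job in; it is judged then, once.
The state is a dict: "time_s": time; "qpos": joint angles; "qvel": joint speeds; "effort": joint torques, N m; "ee_pos": TCP position; "ee_rot": TCP orientation; "force": force on the tool from outside, world axes, zero at the start; "torque": the same for the moment, N m; "gripper_width": finger opening in mm; "gripper_force": force on a finger pad.
Only numpy, scipy, OpenCV 4.12 (cv2) and the standard library are available. Lean on these libraries where they do the work, as an engineer would, in place of code of your own. Each camera call takes 0.05 s, during which the arm holds its last target. There are 200 camera calls.

## Working session

There is one attempt and no reset: what is moved stays moved. The work goes in short steps, Python scripts to look and compute and a tool call to move; the robot and the scene stay as the last step left them, time stands still between calls to the robot, and variables do not carry over. Pictures are saved under pics/ and viewed, at most 10 in all, crops included, and the job is handed in when it is done.

Besides the shell and the picture viewer there is one more tool, called after "Call:" as name(argument=value, ...) on one line, values as JSON. arm_command: Moves the arm, as the interface text tells. Its arguments: {"type":"object","properties":{"rows":{"type":"array"},"squeeze":{"type":"number"}},"required":["rows"]}

```bash
mkdir -p pics; cat > h.py <<'E'
import numpy as np, cv2
from workcell import env
from scipy.spatial.transform import Rotation as Ro
def cam(name):
    s=env.state(); f=env.grab_frame(name); f['s']=s
    f['f']=240/np.tan(np.radians(f['fov_y']/2))
    if 'T_tool_cam' in f and f.get('T_tool_cam') is not None:
        T=np.eye(4); T[:3,:3]=Ro.from_euler('xyz',s['ee_rot'],degrees=True).as_matrix(); T[:3,3]=s['ee_pos']
        W=T@np.array(f['T_tool_cam'])
    else:
        R=np.array(f['R']);t=np.array(f['t']); W=np.eye(4); W[:3,:3]=R.T; W[:3,3]=-R.T@t
    f['W']=W
    return f
def pts(f):
    z=f['z_map']; v,u=np.mgrid[:480,:640]
    P=np.stack([(u-f['cx'])/f['f']*z,(v-f['cy'])/f['f']*z,z],-1)
    P=P@f['W'][:3,:3].T+f['W'][:3,3]; P[z<=0]=np.nan
    return P
def ray(f,u,v,h):
    d=f['W'][:3,:3]@np.array([(u-f['cx'])/f['f'],(v-f['cy'])/f['f'],1]); o=f['W'][:3,3]
    return o+d*(h-o[2])/d[2]
E
python3 - <<'E'
from h import *
import pickle
s=env.state();print({k:np.round(v,2) for k,v in s.items()})
for n in ('top','side'):
    f=cam(n); cv2.imwrite(f'pics/{n}0.png',f['img']); print(n,f['W'].round(2).tolist(),f['f'])
    pickle.dump(f,open(n+'.pkl','wb'))
E
```

```text
{'time_s': np.float64(0.0), 'qpos': array([-73.34,  18.35,  89.71,  -0.  ,  72.04,  -1.15]), 'qvel': array([ 0.  , -0.02,  0.01,  0.01,  0.01, -0.03]), 'effort': array([  0.  , -41.25, -23.2 ,   0.07,   0.05,  -0.  ]), 'ee_pos': array([ 175.69, -546.97,  213.09]), 'ee_rot': array([-179.9 ,    0.  ,   17.81]), 'force': array([ 0.19, -0.04, -0.06]), 'torque': array([-0.  , -0.02,  0.  ]), 'gripper_force': np.float64(0.0), 'gripper_width': np.float64(91.27)}
top [[-0.03, -0.98, 0.19, 272.66], [-1.0, 0.03, -0.0, 18.99], [-0.0, -0.19, -0.98, 1645.15], [0.0, 0.0, 0.0, 1.0]] 492.19544808147475
side [[-0.97, -0.14, 0.18, 295.22], [-0.23, 0.61, -0.76, 974.58], [-0.0, -0.78, -0.62, 955.15], [0.0, 0.0, 0.0, 1.0]] 469.2588871717136
```

View pics/top0.png

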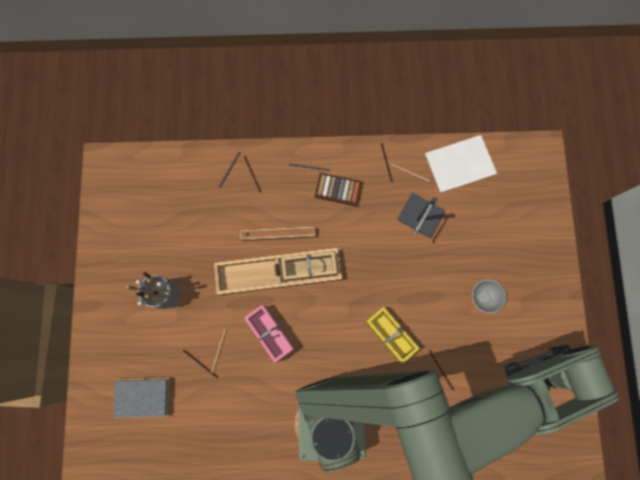

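View pics/side0.png

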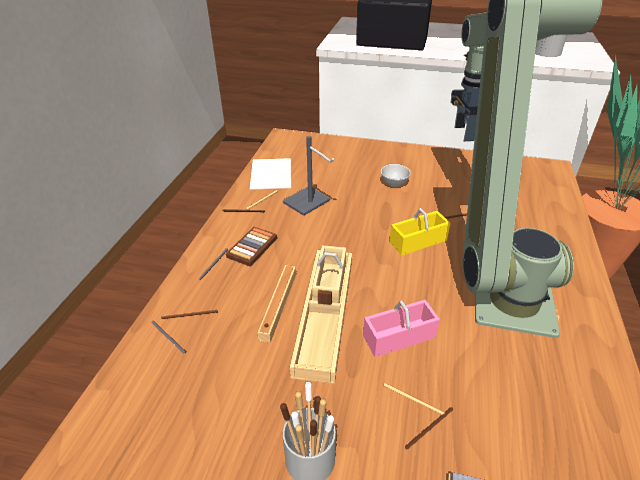

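The top view shows the tote at about (279,271) with the caddy in its right (world -y) end, its divider grip at (279,268) and the brush box at (278,234). The stand is at (421,215), the bowl at (489,296), the pastels at (339,189) and the pot at (156,292). The pink caddy at (270,333) and yellow one at (393,334) are look-alikes, and the side view agrees with this.

```bash
cat > m.py <<'E'
from h import *
import pickle
def rect(P,m,name):
    q=P[m][:,:2].astype(np.float32); n=len(q)
    if n<5: print(name,n);return
    (c,sz,a)=cv2.minAreaRect(q); print(name,n,np.round(c,1),np.round(sz,1),round(a,2),'zmed',np.nanmedian(P[m][:,2]).round(1),'zmax',np.nanmax(P[m][:,2]).round(1),'mean',q.mean(0).round(1))
E
python3 - <<'E'
from m import *
for n in ('top','side'):
    f=pickle.load(open(n+'.pkl','rb'));P=pts(f);Z=P[...,2];print(n)
    v,u=np.mgrid[:480,:640]
    if n=='top':
        box=lambda a,b,c,d:(u>a)&(u<b)&(v>c)&(v<d)
        rect(P,box(205,350,245,300)&(Z>38)&(Z<130),'tote')
        rect(P,box(205,350,245,300)&(Z>65)&(Z<130)&(u>284),'caddy')
        rect(P,box(270,284,245,300)&(Z>60),'grip')
        rect(P,box(230,325,222,245)&(Z>25)&(Z<60),'bb')
        rect(P,box(390,460,185,245)&(Z>8)&(Z<25),'base')
        rect(P,box(390,470,160,245)&(Z>30),'post+hook')
        rect(P,box(390,470,160,245)&(Z>240),'posttop')
        rect(P,box(310,365,170,210)&(Z>10),'pastels')
        rect(P,box(465,515,275,320)&(Z>10),'bowl')
        rect(P,box(120,190,265,315)&(Z>15),'pot')
        rect(P,box(240,300,300,365)&(Z>15),'pink')
        rect(P,box(360,425,300,365)&(Z>15),'yellow')
    else:
        box=lambda a,b,c,d:(u>a)&(u<b)&(v>c)&(v<d)
        rect(P,box(280,360,240,385)&(Z>38)&(Z<130),'tote')
        rect(P,box(312,356,240,300)&(Z>65),'caddy')
        rect(P,box(255,300,260,345)&(Z>28),'bb')
        rect(P,box(280,335,185,215)&(Z>8)&(Z<25),'base')
        m=box(280,340,130,215)&(Z>30);rect(P,m,'post')
        m=box(300,340,130,175)&(Z>190);Q=P[m];i=np.argsort(u[m]);print(np.c_[u[m],v[m],Q.round(0)][i][::4].tolist())
E
```

```text
top
tote 1612 [491.3 161.4] [105.7 410.4] 5.39 zmed 47.7 zmax 128.7 mean [493.8 126.6]
caddy 388 [502.2  54.7] [ 71.7 163.9] 4.85 zmed 77.1 zmax 128.7 mean [500.9  46.9]
grip 84 [494.9 153. ] [29.2 65.7] 89.45 zmed 82.3 zmax 93.0 mean [494.7 151.9]
bb 731 [620.8 160.8] [ 34.6 249.3] 1.51 zmed 35.0 zmax 45.7 mean [619.7 161.2]
base 1087 [ 675.2 -344.1] [232.9 204.7] 87.13 zmed 14.5 zmax 24.1 mean [ 674.2 -327.8]
post+hook 207 [ 613.3 -292. ] [ 15.5 117.2] 61.11 zmed 222.4 zmax 265.8 mean [ 634.3 -301.3]
posttop 37 [ 656.8 -315.9] [14.7 14.1] 27.3 zmed 259.1 zmax 265.8 mean [ 656.7 -315.7]
pastels 1117 [772.7 -49. ] [125.4 183.7] 1.59 zmed 20.2 zmax 34.6 mean [771.6 -48.1]
bowl 734 [ 390.4 -539.1] [142.5 135.3] 86.31 zmed 28.1 zmax 58.7 mean [ 391.7 -531. ]
pot 1019 [428.9 541.7] [ 99.4 100.3] 29.97 zmed 100.2 zmax 216.1 mean [428.  537.4]
pink 617 [290.6 190.4] [170.5  70.6] 33.99 zmed 69.2 zmax 126.3 mean [291.9 192. ]
yellow 686 [ 274.9 -201.1] [171.  71.] 38.52 zmed 68.9 zmax 127.4 mean [ 272.5 -202.1]
side
tote 2298 [531.4 165.4] [181.8 414.7] 5.66 zmed 46.5 zmax 127.5 mean [493.4
[... 1316 characters left out ...]
 -319.0, 209.0], [311.0, 156.0, 651.0, -312.0, 194.0], [312.0, 148.0, 647.0, -309.0, 226.0], [314.0, 149.0, 639.0, -304.0, 226.0], [315.0, 151.0, 635.0, -300.0, 221.0], [316.0, 151.0, 630.0, -295.0, 224.0], [318.0, 152.0, 622.0, -291.0, 224.0], [319.0, 152.0, 619.0, -292.0, 224.0], [320.0, 153.0, 615.0, -286.0, 225.0], [322.0, 155.0, 608.0, -286.0, 218.0], [323.0, 156.0, 603.0, -278.0, 220.0], [324.0, 157.0, 600.0, -277.0, 217.0], [325.0, 158.0, 596.0, -276.0, 215.0], [327.0, 157.0, 591.0, -280.0, 216.0], [328.0, 159.0, 586.0, -273.0, 214.0], [329.0, 161.0, 580.0, -264.0, 213.0], [330.0, 161.0, 577.0, -263.0, 214.0], [331.0, 159.0, 573.0, -259.0, 224.0], [332.0, 159.0, 569.0, -256.0, 226.0]]
```

```bash
cat >> h.py <<'E'
def go(x,y,z,yd,s=None):
    "shift in tool axes + roll units to TCP (x,y,z) with tool y along world angle yd"
    s=s or env.state(); R=Ro.from_euler('xyz',s['ee_rot'],degrees=True).as_matrix()
    a=np.degrees(np.arctan2(R[1,1],R[0,1])); d=R.T@(np.array([x,y,z])-s['ee_pos'])
    print('t',round(float(s['time_s']),2),'pos',np.round(s['ee_pos'],1),'ydir',round(a,1),'-> delta',d.round(1),'roll',round(-(yd-a)/5,2))
E
python3 -c "
from h import *
go(500,30,260,95.4)
print(cam('wrist')['T_tool_cam'])"
```

```text
t 0.1 pos [ 175.7 -547.   213.2] ydir -72.2 -> delta [ 485.2 -450.3  -46.1] roll -33.52
[[-3.58372091e-04 -9.64100327e-01 -2.65538003e-01  7.58690655e+01]
 [ 9.99999888e-01 -4.27764010e-04  2.03493929e-04 -2.55177944e-01]
 [-3.09776165e-04 -2.65537900e-01  9.64100372e-01 -1.70450673e+02]
 [ 0.00000000e+00  0.00000000e+00  0.00000000e+00  1.00000000e+00]]
```

Call:
arm_command(rows=[{"delta_pos": [485, -450, -46], "roll": -20, "jaw": 40}, {"delta_pos": [485, -450, -46], "roll": -20, "jaw": 40}, {"delta_pos": [485, -450, -46], "roll": -20, "jaw": 40}, {"delta_pos": [485, -450, -46], "roll": -20, "jaw": 40}, {"delta_pos": [485, -450, -46], "roll": -20, "jaw": 40}, {"delta_pos": [485, -450, -46], "roll": -20, "jaw": 40}, {"delta_pos": [485, -450, -46], "roll": -20, "jaw": 40}, {"delta_pos": [485, -450, -46], "roll": -33.5, "jaw": 40}, {"delta_pos": [485, -450, -46], "roll": -33.5, "jaw": 40}, {"delta_pos": [485, -450, -46], "roll": -33.5, "jaw": 40}, {"delta_pos": [485, -450, -46], "roll": -33.5, "jaw": 40}, {"delta_pos": [485, -450, -46], "roll": -33.5, "jaw": 40}, {"delta_pos": [485, -450, -46], "roll": -33.5, "jaw": 40}, {"delta_pos": [485, -450, -46], "roll": -33.5, "jaw": 40}, {"delta_pos": [485, -450, -46], "roll": -33.5, "jaw": 40}, {"delta_pos": [485, -450, -46], "roll": -33.5, "jaw": 40}, {"delta_pos": [485, -450, -46], "roll": -33.5, "jaw": 40}, {"delta_pos": [485, -450, -46], "roll": -33.5, "jaw": 40}, {"delta_pos": [485, -450, -46], "roll": -33.5, "jaw": 40}, {"delta_pos": [485, -450, -46], "roll": -33.5, "jaw": 40}])

```text
time_s: 1.82
ee_pos: [499.8, 29.8, 259.5]
ee_rot: [-180.0, -0.0, 161.5]
force: [0.5, -0.4, 0.0]
gripper_width: 36.2
gripper_force: 0.0
```

Call:
arm_command(rows=[{"delta_pos": [0, 0, 0], "roll": -4.8, "jaw": 40}, {"delta_pos": [0, 0, 0], "roll": -4.8, "jaw": 40}, {"delta_pos": [0, 0, 0], "roll": -4.8, "jaw": 40}, {"delta_pos": [0, 0, 0], "roll": -4.8, "jaw": 40}, {"delta_pos": [0, 0, 0], "roll": -4.8, "jaw": 40}, {"delta_pos": [0, 0, 0], "roll": -4.8, "jaw": 40}])

```text
time_s: 2.32
ee_pos: [499.8, 29.3, 259.7]
ee_rot: [-180.0, -0.0, -175.0]
force: [-0.2, -0.4, -0.0]
gripper_width: 36.5
gripper_force: 0.0
```

```bash
python3 - <<'E'
from m import *
f=cam('wrist');pickle.dump(f,open('w1.pkl','wb'));cv2.imwrite('pics/w1.png',f['img'])
P=pts(f);Z=P[...,2]
v,u=np.mgrid[:480,:640]
rect(P,(Z>70)&(Z<80),'rim+grip')
rect(P,(Z>40)&(Z<49),'tote')
rect(P,(Z>110)&(Z<130),'bar')
print(np.nanmin(P[...,0]),np.nanmax(P[...,0]),np.nanmin(P[...,1]),np.nanmax(P[...,1]))
go(0,0,0,95.4)
E
```

```text
rim+grip 5950 [433.5  47. ] [212.9 453.8] 4.94 zmed 75.4 zmax 80.0 mean [475.1  74.4]
tote 10843 [434.6  83.3] [237.4 518. ] 5.0 zmed 44.6 zmax 49.0 mean [472.2 131.5]
bar 598 [503.6  58.2] [46.2  8.9] 5.23 zmed 124.0 zmax 127.4 mean [500.2  57.6]
284.46754411910865 812.1322933718625 -325.34433807550846 399.5981162786044
t 2.37 pos [499.9  29.3 259.8] ydir 95.0 -> delta [500.4  14.2 260. ] roll -0.09
```

View pics/w1.png

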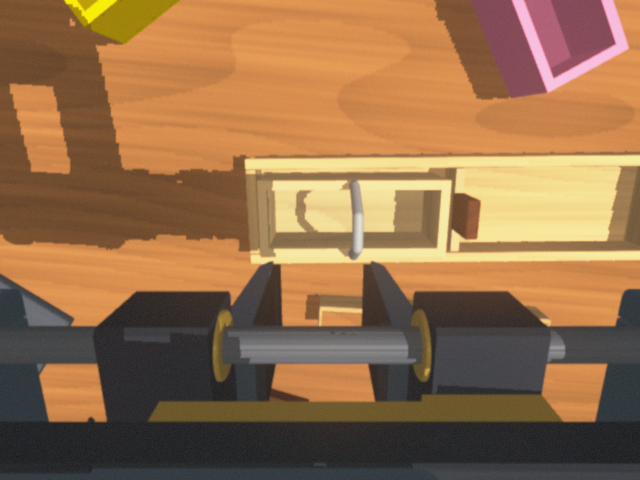

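The wrist view shows the caddy at u 257–450, v 175–260, with its -y end wall near u=265, the handle at u≈357, the divider grip at (467,215) and the tote end wall at u≈252. I'll measure within that region.

```bash
python3 - <<'E'
from m import *
f=pickle.load(open('w1.pkl','rb'));P=pts(f);Z=P[...,2]
v,u=np.mgrid[:480,:640]
b=(u>235)&(v>145)&(v<262)
rect(P,b&(u<453)&(Z>72)&(Z<80),'rim')
rect(P,b&(u>453)&(u<490)&(Z>75)&(Z<92),'grip')
rect(P,b&(Z>41)&(Z<48)&(u<440),'tote-y part')
rect(P,b&(u<453)&(Z>118)&(Z<128),'bar')
rect(P,b&(u<453)&(Z>1)&(Z<1.1),'x')
E
```

```text
rim 4510 [503.4  58.3] [ 70.8 170.4] 5.47 zmed 75.7 zmax 79.3 mean [502.1  58.9]
grip 674 [492.9 161.3] [35.8 12.5] 5.76 zmed 84.3 zmax 87.0 mean [492.3 160. ]
tote-y part 4446 [503.2  52.5] [103.2 190.2] 5.49 zmed 44.6 zmax 48.0 mean [493.  34.]
bar 508 [503.1  58.3] [38.6  8.8] 6.01 zmed 124.3 zmax 127.4 mean [501.7  57.8]
x 43 [465.1  19.4] [102.8 250. ] 35.08 zmed 1.0 zmax 1.1 mean [479.   -4.4]
```

```bash
python3 -c "
from h import *
go(511,-22.3,56,95.5)"
```

```text
t 2.37 pos [499.9  29.3 259.8] ydir 95.0 -> delta [ -6.7 -52.3 203.8] roll -0.11
```

Call:
arm_command(rows=[{"delta_pos": [-6.7, -52.3, 30], "roll": -0.1, "jaw": 40}, {"delta_pos": [-6.7, -52.3, 60], "roll": -0.1, "jaw": 40}, {"delta_pos": [-6.7, -52.3, 100], "roll": -0.1, "jaw": 40}, {"delta_pos": [-6.7, -52.3, 140], "roll": -0.1, "jaw": 40}, {"delta_pos": [-6.7, -52.3, 170], "roll": -0.1, "jaw": 40}, {"delta_pos": [-6.7, -52.3, 190], "roll": -0.1, "jaw": 40}, {"delta_pos": [-6.7, -52.3, 203.5], "roll": -0.1, "jaw": 40}, {"delta_pos": [-6.7, -52.3, 203.5], "roll": -0.1, "jaw": 40}, {"delta_pos": [-6.7, -52.3, 203.5], "roll": -0.1, "jaw": 0}, {"delta_pos": [-6.7, -52.3, 203.5], "roll": -0.1, "jaw": 0}, {"delta_pos": [-6.7, -52.3, 203.5], "roll": -0.1, "jaw": 0}, {"delta_pos": [-6.7, -52.3, 203.5], "roll": -0.1, "jaw": 0}, {"delta_pos": [-6.7, -52.3, 203.5], "roll": -0.1, "jaw": 0}, {"delta_pos": [-6.7, -52.3, 203.5], "roll": -0.1, "jaw": 0}, {"delta_pos": [-6.7, -52.3, 203.5], "roll": -0.1, "jaw": 0}], squeeze=45)

```text
time_s: 3.62
ee_pos: [512.0, -22.3, 57.5]
ee_rot: [-180.0, 0.1, -174.4]
force: [-0.1, -0.0, 5.1]
gripper_width: 7.8
gripper_force: 45.0
```

Call:
arm_command(rows=[{"delta_pos": [0, 0, -5], "roll": 0, "jaw": 0}, {"delta_pos": [0, 0, -15], "roll": 0, "jaw": 0}, {"delta_pos": [0, 0, -30], "roll": 0, "jaw": 0}, {"delta_pos": [0, 0, -50], "roll": 0, "jaw": 0}, {"delta_pos": [0, 0, -70], "roll": 0, "jaw": 0}, {"delta_pos": [0, 0, -90], "roll": 0, "jaw": 0}, {"delta_pos": [0, 0, -105], "roll": 0, "jaw": 0}, {"delta_pos": [0, 0, -110], "roll": 0, "jaw": 0}, {"delta_pos": [0, 0, -110], "roll": 0, "jaw": 0}])

```text
time_s: 4.37
ee_pos: [511.8, -22.3, 167.8]
ee_rot: [-180.0, 0.1, -174.5]
force: [-0.1, -0.1, -3.0]
gripper_width: 7.4
gripper_force: 45.0
```

```bash
python3 - <<'E'
from m import *
go(405,-155,160,-32.5)
s=env.state();print(s['force'],s['gripper_width'],s['gripper_force'])
f=cam('side');P=pts(f);Z=P[...,2]
v,u=np.mgrid[:480,:640]
m=(u>290)&(u<380)&(v>180)&(v<300)&(Z>160)&(Z<200)&(abs(P[...,0]-505)<45)&(P[...,1]>20)
Q=P[m&(Z<185)];print(len(Q));
A=np.c_[Q[:,1],np.ones(len(Q))]
for lo in range(20,150,15):
    q=Q[(Q[:,1]>lo)&(Q[:,1]<lo+15)]
    if len(q): print(lo,np.percentile(q[:,2],[50,90,98]).round(1))
cv2.imwrite('pics/s1.png',f['img'])
E
```

```text
t 4.37 pos [511.8 -22.3 167.8] ydir 95.5 -> delta [ 119.1 -121.7    7.6] roll 25.61
[-0.14324958 -0.1080883  -2.96900919] 7.37425379449862 45.013368129730225
329
20 [184.3 184.9 185. ]
35 [170.7 181.2 181.4]
50 [174.  182.6 183.5]
65 [177.1 184.6 184.9]
80 [175.5 184.5 184.6]
95 [179.  183.3 183.5]
110 [183.8 184.6 184.6]
125 [178.3 184.4 184.9]
140 [172.7 182.5 184.6]
```

View pics/s1.png

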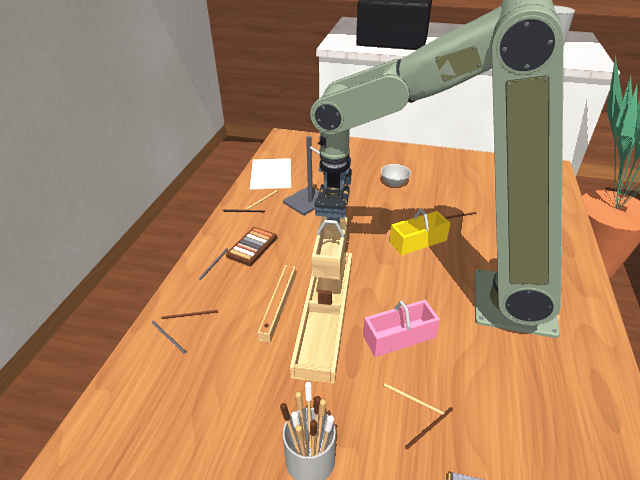

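The side view shows the caddy held clear above the tote at (330,250), looking level. I'll turn it and carry it to the free table area in line with the hook.

Call:
arm_command(rows=[{"delta_pos": [5, -5, 0], "roll": 0.6, "jaw": 0}, {"delta_pos": [12, -12, 0], "roll": 1.6, "jaw": 0}, {"delta_pos": [20, -20, 0], "roll": 3.0, "jaw": 0}, {"delta_pos": [28, -28, 0], "roll": 4.4, "jaw": 0}, {"delta_pos": [36, -36, 0], "roll": 5.8, "jaw": 0}, {"delta_pos": [44, -44, 0], "roll": 7.2, "jaw": 0}, {"delta_pos": [52, -52, 0], "roll": 8.6, "jaw": 0}, {"delta_pos": [60, -60, 0], "roll": 10, "jaw": 0}, {"delta_pos": [68, -68, 0], "roll": 11.4, "jaw": 0}, {"delta_pos": [76, -76, 0], "roll": 12.8, "jaw": 0}, {"delta_pos": [84, -84, 0], "roll": 14.2, "jaw": 0}, {"delta_pos": [92, -92, 0], "roll": 15.6, "jaw": 0}, {"delta_pos": [98, -100, 0], "roll": 17, "jaw": 0}, {"delta_pos": [104, -106, 0], "roll": 18.4, "jaw": 0}, {"delta_pos": [109, -112, 0], "roll": 19.8, "jaw": 0}, {"delta_pos": [113, -116, 0], "roll": 21.2, "jaw": 0}, {"delta_pos": [116, -119, 0], "roll": 22.6, "jaw": 0}, {"delta_pos": [119, -121, 0], "roll": 24, "jaw": 0}, {"delta_pos": [119, -121.7, 0], "roll": 25, "jaw": 0}, {"delta_pos": [119, -121.7, 0], "roll": 25.6, "jaw": 0}])

```text
time_s: 6.08
ee_pos: [403.0, -154.4, 164.8]
ee_rot: [-179.7, 0.0, 57.3]
force: [-0.9, 0.1, -2.8]
gripper_width: 7.8
gripper_force: 45.0
```

Call:
arm_command(rows=[{"delta_pos": [0, 0, 10], "roll": 0, "jaw": 0}, {"delta_pos": [0, 0, 30], "roll": 0, "jaw": 0}, {"delta_pos": [0, 0, 50], "roll": 0, "jaw": 0}, {"delta_pos": [0, 0, 70], "roll": 0, "jaw": 0}, {"delta_pos": [0, 0, 88], "roll": 0, "jaw": 0}, {"delta_pos": [0, 0, 100], "roll": 0, "jaw": 0}, {"delta_pos": [0, 0, 106], "roll": 0, "jaw": 0}, {"delta_pos": [0, 0, 110], "roll": 0, "jaw": 0}, {"delta_pos": [0, 0, 110], "roll": 0, "jaw": 0}])

```text
time_s: 6.83
ee_pos: [403.8, -154.5, 55.5]
ee_rot: [-179.8, 0.0, 57.5]
force: [-0.3, -0.8, -3.3]
gripper_width: 7.7
gripper_force: 45.0
```

```bash
python3 - <<'E'
from m import *
go(405,-155,50,-32.5)
f=cam('wrist');P=pts(f);Z=P[...,2]
pickle.dump(f,open('w2.pkl','wb'));cv2.imwrite('pics/w2.png',f['img'])
s=f['s'];p=np.array(s['ee_pos']);R=Ro.from_euler('xyz',s['ee_rot'],degrees=True).as_matrix()
L=(P-p)@R   # tool coords
for lo in range(-15,181,15):
    m=(abs(L[...,0])<36)&(abs(L[...,0])>26)&(L[...,1]>lo)&(L[...,1]<lo+15)&(L[...,2]<0)&(L[...,2]>-35)
    if m.sum()>5: print(lo,m.sum(),np.percentile(Z[m],[10,50,90]).round(1))
E
```

```text
t 6.83 pos [ 403.8 -154.5   55.5] ydir -32.5 -> delta [0.2 1.3 5.5] roll 0.01
-15 313 [73.  73.7 74.4]
0 805 [72.9 73.7 74.5]
15 569 [72.8 73.6 74.3]
30 561 [72.7 73.5 74.3]
45 557 [72.6 73.4 74.3]
60 871 [72.5 73.2 74. ]
75 937 [73.  81.8 88.9]
90 921 [72.2 73.  73.7]
105 645 [72.2 73.  73.7]
120 197 [72.  72.8 73.5]
```

View pics/w2.png

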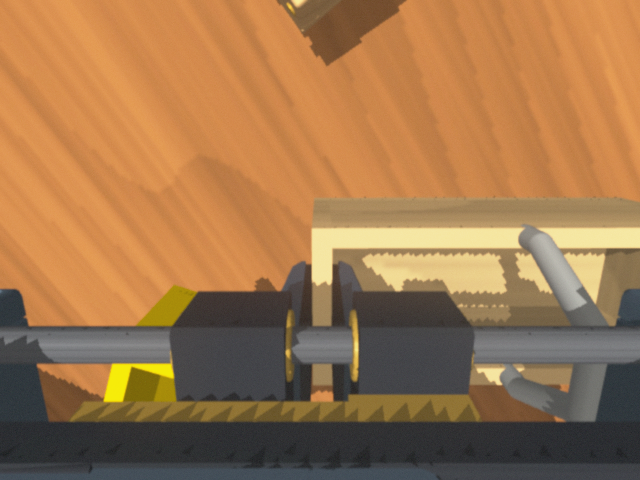

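The wrist view shows the end wall pinched between the pads at (322,330), with the caddy level and its rim at 73.5 mm, so its underside is about 3.5 mm above the table. Next I'll set it down, release, wait and grip again.

Call:
arm_command(rows=[{"delta_pos": [0, 0, 2], "roll": 0, "jaw": 0}, {"delta_pos": [0, 0, 3.5], "roll": 0, "jaw": 0}, {"delta_pos": [0, 0, 4], "roll": 0, "jaw": 0}, {"delta_pos": [0, 0, 4], "roll": 0, "jaw": 20}, {"delta_pos": [0, 0, 4], "roll": 0, "jaw": 20}, {"delta_pos": [0, 0, 4], "roll": 0, "jaw": 20}, {"delta_pos": [0, 0, 4], "roll": 0, "jaw": 20}, {"delta_pos": [0, 0, 4], "roll": 0, "jaw": 20}, {"delta_pos": [0, 0, 4], "roll": 0, "jaw": 20}, {"delta_pos": [0, 0, 4], "roll": 0, "jaw": 20}, {"delta_pos": [0, 0, 4], "roll": 0, "jaw": 20}, {"delta_pos": [0, 0, 4], "roll": 0, "jaw": 20}])

```text
time_s: 7.88
ee_pos: [404.6, -154.9, 52.4]
ee_rot: [180.0, 0.0, 57.5]
force: [0.1, -0.2, 0.3]
gripper_width: 18.2
gripper_force: 0.0
```

```bash
python3 - <<'E'
from m import *
go(405,-155,50,-32.5)
f=cam('wrist');P=pts(f);Z=P[...,2];s=f['s'];print(s['force'],s['gripper_width'],s['gripper_force'])
p=np.array(s['ee_pos']);R=Ro.from_euler('xyz',s['ee_rot'],degrees=True).as_matrix()
L=(P-p)@R
rect(L,(Z>66)&(Z<74)&(L[...,1]>-8)&(L[...,1]<190)&(L[...,0]>-10)&(L[...,0]<50),'rim tool')
b=(abs(L[...,0])<40)&(L[...,1]>60)&(L[...,1]<110)&(Z>112)&(Z<125)
rect(L,b,'bar tool'); rect(P,b,'bar')
m=(abs(L[...,0])<50)&(L[...,1]>10)&(L[...,1]<60)&(Z>66)&(Z<73); print('rim x', np.percentile(L[m][:,0],[0,2,98,100]),Z[m].mean())
E
```

```text
t 7.88 pos [ 404.6 -154.9   52.4] ydir -32.5 -> delta [0.1 0.4 2.4] roll 0.01
[ 0.08395249 -0.19518534  0.27957559] 18.160748673690915 0.0
rim tool 8389 [17.2 61.3] [129.9  42.9] 89.77 zmed -17.3 zmax -13.6 mean [30.2 47.1]
bar tool 2384 [ 3.9 79.9] [38.8  9.1] 1.9 zmed -65.4 zmax -59.6 mean [ 1.5 79.2]
bar 2384 [ 474.1 -194.5] [38.8  9.1] 55.64 zmed 117.8 zmax 120.7 mean [ 472.3 -196.1]
rim x [-31.90680584  16.74828467  38.2120542   38.43513785] 69.58407537085559
```

```bash
python3 - <<'E'
from m import *
for n in ('top','side'):
    f=pickle.load(open(n+'.pkl','rb'));P=pts(f);Z=P[...,2];v,u=np.mgrid[:480,:640]
    d=np.hypot(P[...,0]-658,P[...,1]+316)
    m=(Z>195)&(Z<245)&(d<130)&(d>18)
    q=P[m]; vx,vy,x0,y0=cv2.fitLine(q[:,:2].astype(np.float32),cv2.DIST_HUBER,0,.01,.01).ravel()
    if vx<0: vx,vy=-vx,-vy
    t=(q[:,:2]-[x0,y0])@[vx,vy]
    e=np.array([x0,y0])+t.min()*np.array([vx,vy])
    print(n,m.sum(),'yaw',np.degrees(np.arctan2(vy,vx)).round(2),'end',e.round(1),'line at x=658:',(y0+(658-x0)*vy/vx).round(1),'d max',d[m].max().round(1), 'ztip',q[t<t.min()+8][:,2].round(0))
E
```

```text
top 82 yaw -31.41 end [ 564.3 -259.6] line at x=658: -316.9 d max 109.4 ztip [219. 231. 225. 227. 226. 224. 225.]
side 66 yaw -31.99 end [ 567.2 -258. ] line at x=658: -314.7 d max 107.8 ztip [228. 224. 226. 225. 221. 215.]
```

Call:
arm_command(rows=[{"delta_pos": [0, 0, 0], "roll": 0, "jaw": 0}, {"delta_pos": [0, 0, 0], "roll": 0, "jaw": 0}, {"delta_pos": [0, 0, 0], "roll": 0, "jaw": 0}, {"delta_pos": [0, 0, 0], "roll": 0, "jaw": 0}, {"delta_pos": [0, 0, 0], "roll": 0, "jaw": 0}, {"delta_pos": [0, 0, 0], "roll": 0, "jaw": 0}, {"delta_pos": [0, 0, -10], "roll": 0, "jaw": 0}, {"delta_pos": [0, 0, -30], "roll": 0, "jaw": 0}, {"delta_pos": [0, 0, -55], "roll": 0, "jaw": 0}, {"delta_pos": [0, 0, -80], "roll": 0, "jaw": 0}, {"delta_pos": [0, 0, -105], "roll": 0, "jaw": 0}, {"delta_pos": [0, 0, -120], "roll": 0, "jaw": 0}, {"delta_pos": [0, 0, -125], "roll": 0, "jaw": 0}, {"delta_pos": [0, 0, -125], "roll": 0, "jaw": 0}, {"delta_pos": [0, 0, -125], "roll": 0, "jaw": 0}], squeeze=50)

```text
time_s: 9.18
ee_pos: [403.6, -154.4, 176.3]
ee_rot: [-179.9, 0.0, 57.5]
force: [-0.3, -0.1, -4.0]
gripper_width: 7.9
gripper_force: 50.0
```

```bash
python3 -c "
from h import *
go(461.6,-198.3,182.5,-31.8)"
```

```text
t 9.18 pos [ 403.6 -154.4  176.3] ydir -32.5 -> delta [-5.9 72.4 -6.4] roll -0.13
```

Call:
arm_command(rows=[{"delta_pos": [-1, 8, -3], "roll": 0, "jaw": 0}, {"delta_pos": [-2, 22, -6], "roll": 0, "jaw": 0}, {"delta_pos": [-3, 36, -6.5], "roll": -0.1, "jaw": 0}, {"delta_pos": [-5, 52, -6.5], "roll": -0.13, "jaw": 0}, {"delta_pos": [-6, 66, -6.5], "roll": -0.13, "jaw": 0}, {"delta_pos": [-6, 72, -6.5], "roll": -0.13, "jaw": 0}, {"delta_pos": [-6, 72, -6.5], "roll": -0.13, "jaw": 0}, {"delta_pos": [-6, 72, -6.5], "roll": -0.13, "jaw": 0}, {"delta_pos": [-6, 72, -6.5], "roll": -0.13, "jaw": 0}])

```text
time_s: 9.93
ee_pos: [461.2, -198.0, 183.3]
ee_rot: [-179.9, 0.0, 58.2]
force: [0.7, 0.6, -2.6]
gripper_width: 7.5
gripper_force: 50.0
```

```bash
python3 - <<'E'
from m import *
f=cam('side');P=pts(f);Z=P[...,2];s=f['s'];print(s['ee_pos'],s['force'])
x=np.array([.85,-.527]);y=np.array([.527,.85]);o=np.array([659,-316.4])
d=(P[...,:2]-o)
A=-(d@x);B=d@y
v,u=np.mgrid[:480,:640]
m=(A>-15)&(A<175)&(abs(B)<30)&(Z>207)&(Z<255)
c=f['img'].copy(); 
for a in range(15,175,6):
    k=m&(A>=a)&(A<a+6)
    if k.sum(): print(a,k.sum(),'B',B[k].min().round(1),np.median(B[k]).round(1),B[k].max().round(1),'Z',np.percentile(Z[k],[0,50,100]).round(1))
cv2.imwrite('pics/s2.png',cv2.resize(c[90:270,240:440],(800,720))[:600])
w=cam('wrist');P=pts(w);Z=P[...,2];d=P[...,:2]-o;A=-(d@x);B=d@y
k=(A>125)&(A<175)&(abs(B)<35)&(Z>238)&(Z<256)
q=P[k];print('wrist bar',k.sum(),'A',A[k].min(),A[k].max(),'B',B[k].min(),B[k].max(),Z[k].max())
k2=k&(Z>245);rect(np.stack([A,B,Z],-1),k2,'bar AB')
E
```

```text
[ 461.17626945 -198.00221647  183.31127532] [ 0.68961698  0.55555842 -2.57775106]
15 5 B -5.7 0.8 4.7 Z [221.  227.9 232.2]
21 3 B -1.3 -0.5 4.1 Z [221.9 224.8 227.4]
27 2 B 0.3 2.0 3.6 Z [223.4 225.7 228. ]
33 7 B -3.6 -0.0 4.9 Z [220.5 224.1 228.1]
39 3 B 1.3 1.7 5.6 Z [220.1 223.4 225.1]
45 5 B -5.7 -0.8 2.0 Z [216.3 221.  225.8]
51 2 B -0.8 1.3 3.5 Z [220.  222.6 225.2]
57 6 B -4.4 -0.0 6.1 Z [218.2 220.  223.8]
63 3 B 1.7 3.4 4.1 Z [214.9 218.6 219.8]
69 4 B 0.1 0.3 2.4 Z [217.3 220.  222.5]
75 6 B -6.2 -0.8 3.6 Z [213.9 217.  219.3]
81 5 B -1.2 3.1 4.0 Z [213.4 214.4 219.7]
87 5 B -3.2 1.6 4.8 Z [209.7 215.  216.1]
93 3 B 1.8 1.9 6.6 Z [209.9 215.6 220.6]
99 5 B -4.7 0.2 4.0 Z [213.9 219.3 224.1]
105 4 B -0.6 1.4 4.3 Z [219.7 225.  227.7]
141 10 B -23.3 18.9 29.8 Z [210.7 229.6 245.5]
147 41 B -29.4 14.4 29.7 Z [207.8 235.8 251.9]
153 9 B -29.6 20.4 29.6 Z [209.4 229.5 245.7]
wrist bar 3047 A 144.80965351702838 154.22853465428724 B -21.576942812265408 21.88000679629826 251.52004894825757
bar AB 1987 [149.9   0.6] [ 8.4 36.5] 0.19 zmed 248.8 zmax 251.5 mean [150.6  -3.6]
```

View pics/s2.png

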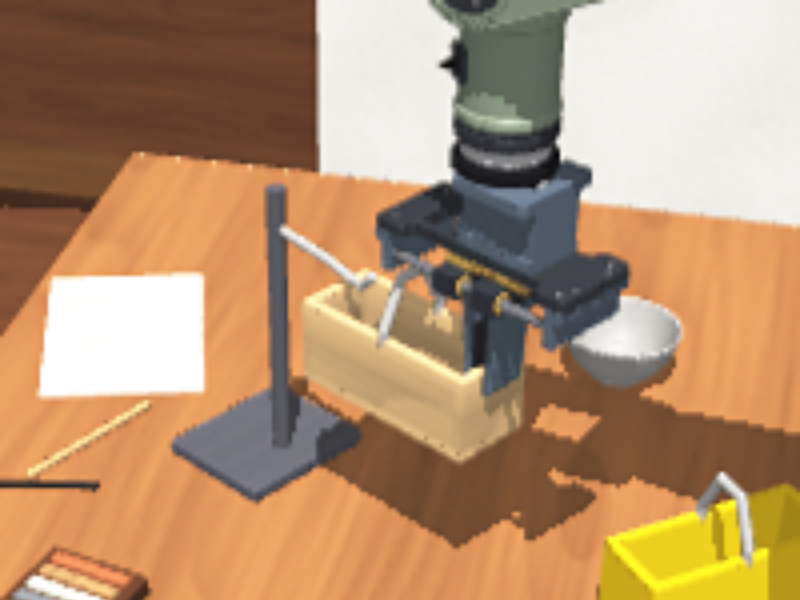

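The crop shows the hook tip at (370,280), over the rim and just in front of the bar at (400,285), in line with it. The bar is 150 mm out at 247 mm height, so I need 53 mm forward and then 28 mm down.

Call:
arm_command(rows=[{"delta_pos": [0, 6, 0], "roll": 0, "jaw": 0}, {"delta_pos": [0, 16, 0], "roll": 0, "jaw": 0}, {"delta_pos": [0, 26, 0], "roll": 0, "jaw": 0}, {"delta_pos": [0, 36, 0], "roll": 0, "jaw": 0}, {"delta_pos": [0, 46, 0], "roll": 0, "jaw": 0}, {"delta_pos": [0, 51, 0], "roll": 0, "jaw": 0}, {"delta_pos": [0, 53, 0], "roll": 0, "jaw": 0}, {"delta_pos": [0, 53, 0], "roll": 0, "jaw": 0}, {"delta_pos": [0, 53, 5], "roll": 0, "jaw": 0}, {"delta_pos": [0, 53, 12], "roll": 0, "jaw": 0}, {"delta_pos": [0, 53, 18], "roll": 0, "jaw": 0}, {"delta_pos": [0, 53, 22], "roll": 0, "jaw": 0}, {"delta_pos": [0, 53, 25], "roll": 0, "jaw": 0}, {"delta_pos": [0, 53, 26], "roll": 0, "jaw": 0}, {"delta_pos": [0, 53, 26], "roll": 0, "jaw": 0}])

```text
time_s: 11.28
ee_pos: [508.7, -227.2, 158.9]
ee_rot: [179.7, -0.0, 58.2]
force: [3.2, -2.2, 0.3]
gripper_width: 7.9
gripper_force: 50.0
```

```bash
python3 - <<'E'
from m import *
s=env.state();print(s['ee_pos'],s['ee_rot'],s['force'])
x=np.array([.85,-.527]);y=np.array([.527,.85]);o=np.array([659,-316.4])
w=cam('wrist');P=pts(w);Z=P[...,2];d=P[...,:2]-o;A=-(d@x);B=d@y
rect(np.stack([A,B,Z],-1),(A>75)&(A<125)&(abs(B)<35)&(Z>217)&(Z<232),'bar AB')
E
```

```text
[ 508.68252939 -227.2424378   158.92523379] [ 1.79740040e+02 -1.93743749e-02  5.81992581e+01] [ 3.20608001 -2.17968522  0.27442348]
bar AB 3390 [100.2   0.7] [40.8 20.4] 89.58 zmed 224.2 zmax 228.0 mean [98.1 -0.6]
```

Call:
arm_command(rows=[{"delta_pos": [0, 0, 1], "roll": 0, "jaw": 0}, {"delta_pos": [0, 0, 1], "roll": 0, "jaw": 8}, {"delta_pos": [0, 0, 1], "roll": 0, "jaw": 15}, {"delta_pos": [0, 0, 1], "roll": 0, "jaw": 25}, {"delta_pos": [0, 0, 1], "roll": 0, "jaw": 35}, {"delta_pos": [0, 0, 1], "roll": 0, "jaw": 35}, {"delta_pos": [0, 0, 1], "roll": 0, "jaw": 35}, {"delta_pos": [0, 0, -4], "roll": 0, "jaw": 35}, {"delta_pos": [0, 0, -16], "roll": 0, "jaw": 35}, {"delta_pos": [0, 0, -36], "roll": 0, "jaw": 35}, {"delta_pos": [0, 0, -66], "roll": 0, "jaw": 35}, {"delta_pos": [0, 0, -100], "roll": 0, "jaw": 35}, {"delta_pos": [0, 0, -120], "roll": 0, "jaw": 35}, {"delta_pos": [0, 0, -120], "roll": 0, "jaw": 35}])

```text
time_s: 12.5
ee_pos: [509.1, -227.3, 283.5]
ee_rot: [179.4, -0.1, 58.2]
force: [-0.1, -0.9, -0.6]
gripper_width: 32.0
gripper_force: 0.0
```

```bash
python3 - <<'E'
from m import *
go(492.5,160.5,240,95.5)
s=env.state();print(s['force'],s['qpos'])
x=np.array([.85,-.527]);y=np.array([.527,.85]);o=np.array([659,-316.4])
f=cam('side');P=pts(f);Z=P[...,2];d=P[...,:2]-o;A=-(d@x);B=d@y
Q=np.stack([A,B,Z],-1)
rect(Q,(A>75)&(A<125)&(abs(B)<25)&(Z>212)&(Z<232),'bar')
for a in range(10,185,25):
    k=(A>a)&(A<a+25)&(B>29)&(B<41)&(Z>160)&(Z<185)
    if k.sum(): print(a,np.percentile(Z[k],[50,95]).round(1))
cv2.imwrite('pics/s3.png',cv2.resize(f['img'][90:240,240:440],(800,600)))
E
```

```text
t 12.5 pos [ 509.1 -227.3  283.5] ydir -31.8 -> delta [ 320.8 -218.9   41.7] roll -25.46
[-0.08174849 -0.86028605 -0.59671654] [-2.52447911e+01  1.44014866e+01  8.51985404e+01 -2.77856791e-04
  7.98374518e+01  6.55744701e+00]
bar 50 [92.6  1.2] [33.6 27.8] 52.94 zmed 221.0 zmax 227.2 mean [93.5  3. ]
10 [170.2 174.8]
35 [169.3 177.4]
60 [169.4 175.5]
85 [170.  183.8]
110 [169. 176.]
135 [171.  177.2]
160 [168.1 177. ]
```

View pics/s3.png

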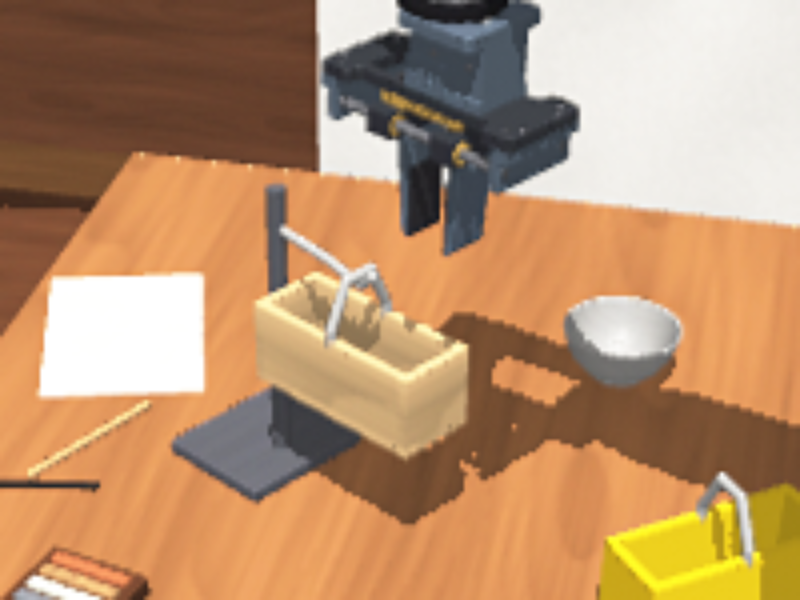

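The crop shows the caddy hanging level by its bar in the hook at (365,275), with the gripper clear. Divider next.

Call:
arm_command(rows=[{"delta_pos": [321, -219, 42], "roll": 10.5, "jaw": 45}, {"delta_pos": [321, -219, 42], "roll": 10.5, "jaw": 45}, {"delta_pos": [321, -219, 42], "roll": 10.5, "jaw": 45}, {"delta_pos": [321, -219, 42], "roll": 10.5, "jaw": 45}, {"delta_pos": [321, -219, 42], "roll": 10.5, "jaw": 45}, {"delta_pos": [321, -219, 42], "roll": 10.5, "jaw": 45}, {"delta_pos": [321, -219, 42], "roll": 10.5, "jaw": 45}, {"delta_pos": [321, -219, 42], "roll": 10.5, "jaw": 45}, {"delta_pos": [321, -219, 42], "roll": 10.5, "jaw": 45}, {"delta_pos": [321, -219, 42], "roll": 10.5, "jaw": 45}, {"delta_pos": [321, -219, 42], "roll": 10.5, "jaw": 45}, {"delta_pos": [321, -219, 42], "roll": 10.5, "jaw": 45}, {"delta_pos": [321, -219, 42], "roll": 10.5, "jaw": 45}, {"delta_pos": [321, -219, 42], "roll": 10.5, "jaw": 45}])

```text
time_s: 13.72
ee_pos: [490.0, 160.4, 235.4]
ee_rot: [179.9, 0.1, 5.6]
force: [0.0, 0.4, 1.2]
gripper_width: 40.9
gripper_force: 0.0
```

```bash
python3 - <<'E'
from m import *
go(492.9,161.3,48,-84.5)
f=cam('wrist');P=pts(f);Z=P[...,2]
d=P[...,:2]-[492.9,161.3]
rect(P,(np.hypot(d[...,0],d[...,1])<40)&(Z>75)&(Z<92),'grip')
rect(P,(P[...,0]>560)&(P[...,0]<670)&(P[...,1]>-20)&(P[...,1]<330)&(Z>28)&(Z<42),'bb')
E
```

```text
t 13.72 pos [490.  160.4 235.4] ydir -84.4 -> delta [  3.2  -0.9 187.4] roll 0.03
grip 622 [493.1 161.8] [35.9 10.7] 5.72 zmed 84.5 zmax 86.7 mean [493.9 161.8]
bb 12068 [617.1 130.8] [312.9  74.8] 81.2 zmed 34.1 zmax 37.3 mean [621.6 162.4]
```

Call:
arm_command(rows=[{"delta_pos": [3, -1.2, 35], "roll": 0, "jaw": 45}, {"delta_pos": [3, -1.2, 75], "roll": 0, "jaw": 45}, {"delta_pos": [3, -1.2, 115], "roll": 0, "jaw": 45}, {"delta_pos": [3, -1.2, 150], "roll": 0, "jaw": 45}, {"delta_pos": [3, -1.2, 175], "roll": 0, "jaw": 45}, {"delta_pos": [3, -1.2, 186], "roll": 0, "jaw": 45}, {"delta_pos": [3, -1.2, 186], "roll": 0, "jaw": 45}, {"delta_pos": [3, -1.2, 186], "roll": 0, "jaw": 0}, {"delta_pos": [3, -1.2, 186], "roll": 0, "jaw": 0}, {"delta_pos": [3, -1.2, 186], "roll": 0, "jaw": 0}, {"delta_pos": [3, -1.2, 186], "roll": 0, "jaw": 0}, {"delta_pos": [3, -1.2, 186], "roll": 0, "jaw": 0}, {"delta_pos": [3, -1.2, 186], "roll": 0, "jaw": 0}, {"delta_pos": [3, -1.2, 186], "roll": 0, "jaw": 0}], squeeze=15)

```text
time_s: 14.93
ee_pos: [493.9, 163.3, 51.0]
ee_rot: [-180.0, -0.1, 5.7]
force: [-0.6, -1.1, 6.4]
gripper_width: 11.5
gripper_force: 15.0
```

Call:
arm_command(rows=[{"delta_pos": [0, 5, 0], "roll": 0, "jaw": 0}, {"delta_pos": [0, 15, 0], "roll": 0, "jaw": 0}, {"delta_pos": [0, 27, 0], "roll": 0, "jaw": 0}, {"delta_pos": [0, 40, 0], "roll": 0, "jaw": 0}, {"delta_pos": [0, 53, 0], "roll": 0, "jaw": 0}, {"delta_pos": [0, 66, 0], "roll": 0, "jaw": 0}, {"delta_pos": [0, 79, 0], "roll": 0, "jaw": 0}, {"delta_pos": [0, 92, 0], "roll": 0, "jaw": 0}, {"delta_pos": [0, 104, 0], "roll": 0, "jaw": 0}, {"delta_pos": [0, 112, 0], "roll": 0, "jaw": 0}, {"delta_pos": [0, 116, 0], "roll": 0, "jaw": 0}, {"delta_pos": [0, 116, 0], "roll": 0, "jaw": 0}])

```text
time_s: 15.93
ee_pos: [505.2, 47.2, 51.0]
ee_rot: [180.0, -0.1, 5.6]
force: [-0.9, -1.4, 7.0]
gripper_width: 11.9
gripper_force: 15.0
```

Call:
arm_command(rows=[{"delta_pos": [0, 0, 0], "roll": 0, "jaw": 45}, {"delta_pos": [0, 0, 0], "roll": 0, "jaw": 45}, {"delta_pos": [0, 0, 0], "roll": 0, "jaw": 45}, {"delta_pos": [0, 0, 0], "roll": 0, "jaw": 45}, {"delta_pos": [0, 0, -20], "roll": 0, "jaw": 65}, {"delta_pos": [0, 0, -50], "roll": 0, "jaw": 65}, {"delta_pos": [0, 0, -85], "roll": 0, "jaw": 65}, {"delta_pos": [0, 0, -120], "roll": 0, "jaw": 65}, {"delta_pos": [0, 0, -150], "roll": 0, "jaw": 65}])

```text
time_s: 16.68
ee_pos: [504.7, 48.1, 202.0]
ee_rot: [180.0, -0.1, 5.7]
force: [0.7, -0.1, -0.1]
gripper_width: 58.8
gripper_force: 0.0
```

```bash
python3 - <<'E'
from m import *
go(620.8,160.8,180,1.5)
E
```

```text
t 16.68 pos [504.7  48.1 202. ] ydir -84.3 -> delta [ 126.7 -100.6   22.2] roll -17.16
```

Call:
arm_command(rows=[{"delta_pos": [127, -101, 22], "roll": -17.2, "jaw": 65}, {"delta_pos": [127, -101, 22], "roll": -17.2, "jaw": 65}, {"delta_pos": [127, -101, 22], "roll": -17.2, "jaw": 65}, {"delta_pos": [127, -101, 22], "roll": -17.2, "jaw": 65}, {"delta_pos": [127, -101, 22], "roll": -17.2, "jaw": 65}, {"delta_pos": [127, -101, 22], "roll": -17.2, "jaw": 65}, {"delta_pos": [127, -101, 22], "roll": -17.2, "jaw": 65}, {"delta_pos": [127, -101, 22], "roll": -17.2, "jaw": 65}, {"delta_pos": [127, -101, 22], "roll": -17.2, "jaw": 65}, {"delta_pos": [127, -101, 22], "roll": -17.2, "jaw": 65}, {"delta_pos": [127, -101, 22], "roll": -17.2, "jaw": 65}, {"delta_pos": [127, -101, 22], "roll": -17.2, "jaw": 65}, {"delta_pos": [127, -101, 22], "roll": -17.2, "jaw": 65}, {"delta_pos": [127, -101, 22], "roll": -17.2, "jaw": 65}, {"delta_pos": [127, -101, 22], "roll": -17.2, "jaw": 65}])

```text
time_s: 17.93
ee_pos: [620.8, 161.0, 177.7]
ee_rot: [-180.0, 0.0, 91.6]
force: [-0.3, 0.1, -0.5]
gripper_width: 59.1
gripper_force: 0.0
```

```bash
python3 - <<'E'
from m import *
go(620.8,160.8,14,1.5)
f=cam('wrist');P=pts(f);Z=P[...,2]
rect(P,(P[...,0]>590)&(P[...,0]<655)&(P[...,1]>20)&(P[...,1]<330)&(Z>28)&(Z<42),'bb seen')
for lo in range(150,300,30):
    k=(P[...,0]>590)&(P[...,0]<655)&(P[...,1]>lo)&(P[...,1]<lo+30)&(Z>30)&(Z<40)
    if k.sum(): print(lo,k.sum(),np.percentile(P[...,0][k],[1,99]).round(1),P[...,1][k].max().round(1))
f=cam('side');P=pts(f);Z=P[...,2]
d=P[...,:2]-[504.9,46.5]
rect(P,(np.hypot(d[...,0],d[...,1])<40)&(Z>78)&(Z<92),'grip side')
c=np.array([491.3,161.4]);y=np.array([-.0955,.9954]);x=np.array([.9954,.0955]);T=(P[...,:2]-c)
X=T@x;Y=T@y
k=(abs(X)<15)&(Y>-200)&(Y<-50)&(Z>75)&(Z<92);print('grip Y',np.percentile(Y[k],[2,50,98]) if k.sum() else 0)
k=(abs(X)<51)&(abs(Y)<230)&(Z>43)&(Z<48);print('tote X,Y',np.percentile(X[k],[.5,99.5]),Y[k].min(),Y[k].max())
E
```

```text
t 17.93 pos [620.8 161.  177.7] ydir 1.6 -> delta [ -0.2   0.  163.7] roll 0.01
bb seen 11020 [621.8 179.4] [ 32.1 213.6] 1.44 zmed 34.1 zmax 37.4 mean [621.5 188.9]
150 1475 [606.7 637.9] 180.0
180 1588 [605.5 637. ] 210.0
210 1708 [605.1 636.2] 240.0
240 1866 [603.9 635.5] 270.0
270 1053 [603.6 634.7] 286.6
grip side 57 [504.5  46.1] [35.1 17.3] 3.7 zmed 83.8 zmax 87.8 mean [504.4  48.5]
grip Y [-124.19171306 -111.5640158  -107.55039871]
tote X,Y [-49.99826134  50.84124724] -207.21387177408215 206.9246715804491
```

Call:
arm_command(rows=[{"delta_pos": [0, 1.4, 40], "roll": 0, "jaw": 65}, {"delta_pos": [0, 1.4, 80], "roll": 0, "jaw": 65}, {"delta_pos": [0, 1.4, 120], "roll": 0, "jaw": 65}, {"delta_pos": [0, 1.4, 145], "roll": 0, "jaw": 65}, {"delta_pos": [0, 1.4, 160], "roll": 0, "jaw": 65}, {"delta_pos": [0, 1.4, 168], "roll": 0, "jaw": 65}, {"delta_pos": [0, 1.4, 168], "roll": 0, "jaw": 65}, {"delta_pos": [0, 1.4, 168], "roll": 0, "jaw": 0}, {"delta_pos": [0, 1.4, 168], "roll": 0, "jaw": 0}, {"delta_pos": [0, 1.4, 168], "roll": 0, "jaw": 0}, {"delta_pos": [0, 1.4, 168], "roll": 0, "jaw": 0}, {"delta_pos": [0, 1.4, 168], "roll": 0, "jaw": 0}, {"delta_pos": [0, 1.4, 168], "roll": 0, "jaw": 0}, {"delta_pos": [0, 1.4, 168], "roll": 0, "jaw": 0}], squeeze=30)

```text
time_s: 19.2
ee_pos: [622.5, 161.0, 11.1]
ee_rot: [180.0, -0.0, 91.7]
force: [-2.0, 0.3, 6.5]
gripper_width: 32.0
gripper_force: 30.0
```

Call:
arm_command(rows=[{"delta_pos": [0, 0, -10], "roll": 0, "jaw": 0}, {"delta_pos": [0, 0, -30], "roll": 0, "jaw": 0}, {"delta_pos": [0, 0, -55], "roll": 0, "jaw": 0}, {"delta_pos": [0, 0, -80], "roll": 0, "jaw": 0}, {"delta_pos": [0, 0, -98], "roll": 0, "jaw": 0}, {"delta_pos": [0, 0, -105], "roll": 0, "jaw": 0}, {"delta_pos": [0, 0, -105], "roll": 0, "jaw": 0}])

```text
time_s: 19.78
ee_pos: [623.5, 161.2, 117.1]
ee_rot: [179.8, -0.0, 91.7]
force: [-0.5, -0.1, -2.0]
gripper_width: 31.5
gripper_force: 30.0
```

```bash
python3 - <<'E'
from m import *
c=np.array([491.3,161.4])+38*np.array([-.0955,.9954]);print(c)
go(c[0],c[1],113,5.5)
E
```

```text
[487.671  199.2252]
t 19.78 pos [623.5 161.2 117.1] ydir 1.7 -> delta [  42.  -134.7    3.5] roll -0.76
```

Call:
arm_command(rows=[{"delta_pos": [4, -12, 0], "roll": -0.3, "jaw": 0}, {"delta_pos": [10, -35, 0], "roll": -0.76, "jaw": 0}, {"delta_pos": [20, -65, 0], "roll": -0.76, "jaw": 0}, {"delta_pos": [30, -95, 0], "roll": -0.76, "jaw": 0}, {"delta_pos": [38, -120, 0], "roll": -0.76, "jaw": 0}, {"delta_pos": [42, -132, 0], "roll": -0.76, "jaw": 0}, {"delta_pos": [42, -134.7, 0], "roll": -0.76, "jaw": 0}, {"delta_pos": [42, -134.7, 0], "roll": -0.76, "jaw": 0}, {"delta_pos": [42, -134.7, 15], "roll": -0.76, "jaw": 0}, {"delta_pos": [42, -134.7, 40], "roll": -0.76, "jaw": 0}, {"delta_pos": [42, -134.7, 60], "roll": -0.76, "jaw": 0}, {"delta_pos": [42, -134.7, 60], "roll": -0.76, "jaw": 0}])

```text
time_s: 20.78
ee_pos: [485.4, 197.5, 51.1]
ee_rot: [-179.6, 0.1, 95.5]
force: [0.2, 0.9, -2.2]
gripper_width: 31.5
gripper_force: 30.0
```

```bash
python3 - <<'E'
from m import *
go(487.7,199.2,17,5.5)
f=cam('side');P=pts(f);Z=P[...,2]
c=np.array([491.3,161.4]);y=np.array([-.0955,.9954]);x=np.array([.9954,.0955]);T=(P[...,:2]-c);X=T@x;Y=T@y
for lo in range(-110,180,30):
    k=(abs(X)<25)&(Y>lo)&(Y<lo+30)&(Z>60)&(Z<95)
    if k.sum(): print(lo,k.sum(),X[k].min().round(1),X[k].max().round(1),Y[k].min().round(),Y[k].max().round(1),np.percentile(Z[k],[50,95]).round(1))
cv2.imwrite('pics/s4.png',cv2.resize(f['img'][220:400,240:440],(660,594)))
E
```

```text
t 20.78 pos [485.4 197.5  51.1] ydir 5.5 -> delta [ 1.5  2.6 34.1] roll -0.01
-20 43 -9.3 15.1 -19.0 8.9 [74.9 77.1]
10 108 -13.0 15.6 10.0 39.8 [74.9 81. ]
40 191 -24.9 23.3 40.0 69.9 [74.6 91.3]
70 126 -17.3 14.9 70.0 99.5 [74.6 77.3]
100 142 -17.1 15.2 100.0 129.8 [74.  77.1]
130 164 -17.3 15.2 130.0 160.0 [73.9 76.9]
160 41 -15.7 14.9 160.0 163.5 [69.  74.7]
```

View pics/s4.png

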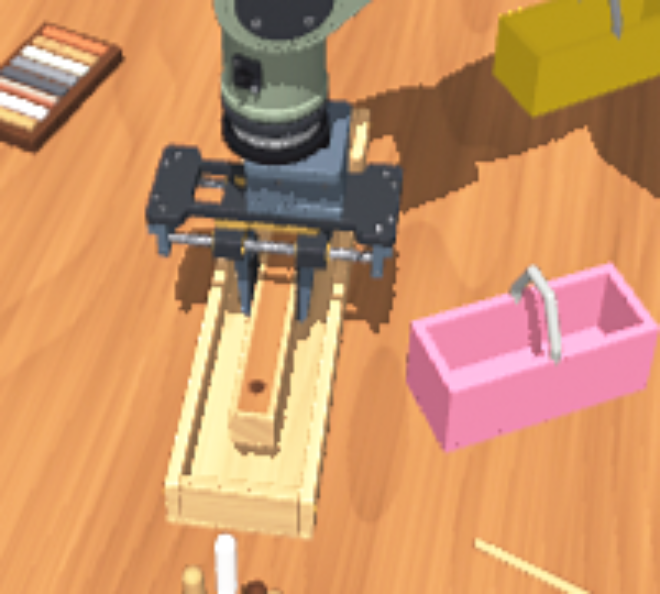

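The crop shows the brush box centred between the tote walls at (258,380), clear of both ends, with its top at 74.5 mm. It needs to go down 34 mm before release.

Call:
arm_command(rows=[{"delta_pos": [0, 1, 8], "roll": 0, "jaw": 0}, {"delta_pos": [0, 1, 18], "roll": 0, "jaw": 0}, {"delta_pos": [0, 1, 26], "roll": 0, "jaw": 0}, {"delta_pos": [0, 1, 31], "roll": 0, "jaw": 0}, {"delta_pos": [0, 1, 34], "roll": 0, "jaw": 0}, {"delta_pos": [0, 1, 34.5], "roll": 0, "jaw": 0}, {"delta_pos": [0, 1, 34.5], "roll": 0, "jaw": 0}, {"delta_pos": [0, 1, 34.5], "roll": 0, "jaw": 47}, {"delta_pos": [0, 1, 34.5], "roll": 0, "jaw": 47}, {"delta_pos": [0, 1, 34.5], "roll": 0, "jaw": 47}, {"delta_pos": [0, 1, 34.5], "roll": 0, "jaw": 47}, {"delta_pos": [0, 1, 34.5], "roll": 0, "jaw": 47}, {"delta_pos": [0, 1, 20], "roll": 0, "jaw": 47}, {"delta_pos": [0, 1, -10], "roll": 0, "jaw": 47}, {"delta_pos": [0, 1, -50], "roll": 0, "jaw": 47}, {"delta_pos": [0, 1, -90], "roll": 0, "jaw": 47}, {"delta_pos": [0, 1, -130], "roll": 0, "jaw": 47}, {"delta_pos": [0, 1, -150], "roll": 0, "jaw": 47}, {"delta_pos": [0, 1, -150], "roll": 0, "jaw": 47}])

```text
time_s: 22.42
ee_pos: [490.3, 200.1, 210.7]
ee_rot: [179.4, -0.2, 95.5]
force: [-0.2, -0.8, -0.2]
gripper_width: 42.9
gripper_force: 0.0
```

```bash
python3 - <<'E'
from m import *
s=env.state();print(s['time_s'],s['ee_pos'],s['force'])
f=cam('side');P=pts(f);Z=P[...,2]
c=np.array([491.3,161.4]);y=np.array([-.0955,.9954]);x=np.array([.9954,.0955]);T=(P[...,:2]-c);X=T@x;Y=T@y
for lo in range(-95,180,30):
    k=(abs(X)<30)&(Y>lo)&(Y<lo+30)&(Z>33)&(Z<50)
    if k.sum(): print(lo,k.sum(),X[k].min().round(1),X[k].max().round(1),Y[k].min().round(),Y[k].max().round(1),np.percentile(Z[k],[20,50,80]).round(1))
k=(abs(X)<15)&(Y>-200)&(Y<-50)&(Z>75)&(Z<92);print('grip Y',np.percentile(Y[k],[2,50,98]))
cv2.imwrite('pics/s5.png',f['img'])
E
```

```text
22.4167 [490.29565749 200.14804008 210.69421722] [-0.23113578 -0.78893251 -0.24177822]
-95 64 -15.0 16.5 -87.0 -66.0 [39.2 40.3 41.9]
-65 100 -15.0 17.0 -65.0 -35.2 [38.9 40.6 42.2]
-35 102 -14.9 16.7 -35.0 -5.5 [38.4 40.1 41.8]
-5 110 -14.6 17.4 -5.0 25.0 [39.2 40.7 42.2]
25 116 -15.0 17.5 25.0 54.7 [38.7 40.5 41.9]
55 119 -14.7 16.9 55.0 85.0 [39.3 40.6 41.9]
85 126 -14.8 16.8 85.0 114.3 [38.9 40.3 41.9]
115 141 -14.7 17.2 115.0 144.8 [38.8 40.5 42.2]
145 112 -14.6 17.0 145.0 165.6 [37.4 39.7 41.8]
175 151 -29.9 29.5 193.0 205.0 [38.2 43.6 45.5]
grip Y [-120.46743369 -111.61090699 -106.79164072]
```

View pics/s5.png

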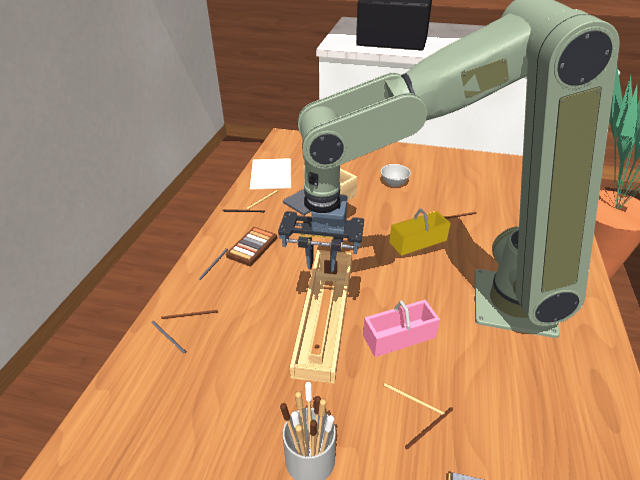

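The view shows the brush box flat in the long bay at (318,320), its top level at 40 mm. The divider is at about 0.137 m, and the robot is clear of everything. The caddy's hang was checked earlier and nothing has touched it since, so I'm handing in.

```bash
python3 -c "
from workcell import env
print(env.job_done())"
```

```text
the job is handed in; nothing more can be done
None
```

I handed the job in at about 22.5 s, with no verdict shown: the caddy stood released on the table and now hangs level on the hook, the divider is at about 0.137 m, the brush box lies flat in the long bay, and the bowl, pastels and pot were not touched.

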